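# Fetch the ring box from under the wire riser with a reacher

## Robot

A 7-joint arm with a two-finger parallel gripper is mounted at the origin on the work surface. World frame = base frame: x ahead of the robot, y to its left, z up, the work surface at z = 0. Lengths are in mm, angles in rad, forces in N, time in s.
With the tool pointing down it reaches from about 425 to 875 mm from the base axis. Payload 4.7 kg.
Tool frame: the origin (TCP) lies midway between the tips of the shut fingers; the grasp point (between the pads) lies 19 mm behind it; z points along the fingers, y is the line along which they close (so a half turn about z gives the same grasp; the last joint's range is limited). The gripper opens to 87 mm and grips with 3 to 60 N. Pads are 19 mm wide; open, the fingers measure 117 mm over their backs; the gripper's body (75 mm by 190 mm) begins 51 mm behind the grasp point.
Start: joints at [1.264, 0.321, -0.07, 1.45, 0.023, 1.371, -0.057], TCP at [204.942, -616.867, 222.587] pointing down, gripper open.
Joint ranges: [-2.86, 2.86], [-0.3, 2.09], [-1.38, 1.24], [0.06, 2.45], [-1.56, 4.7], [0.09, 2.05], [-2.69, 2.69]. Speed limits (rad/s): [2.57, 2.57, 3.14, 3.14, 3.14, 3.14, 3.14].

## Interface

Orientations are given as a unit quaternion [x, y, z, w].
In Python, from bench import ctrl gives the robot as it stands. The module is installed in compiled form; this text tells all that it offers.
- The arm moves only by the tool apply_moves, never from a script. Its argument "commands" is text: rows parted by semicolons, each of 5 numbers parted by spaces: the closure in counts, from 0 (fully open) to 255 (shut), then the shift along the tool's x, y, z in mm, then the turn about the tool's z in units of 6 degrees (1.0 is 6 degrees). In form: grip dx dy dz roll; .... A call has 1 to 5 rows; each row is the pose to reach, as a shift and turn from the pose commanded when the call began, along the tool's axes at that moment; what a row does not reach only later rows make up. A row lasts 1/12 s, in which the tool goes at most 41.7 mm and 7.16 degrees, less where a joint would pass 70% of its speed; a pose out of reach is approached as far as the arm can. A call with a gripper value outside its range is refused whole. The fingers move at their own pace and stop on an object; "force" is the grip in N (left out, the last holds). Time passes only in rows, so rows that repeat a pose let the fingers close. It gives the time, the measured TCP pose, the force, the opening and the grip force at its end, in the units of the state.
- ctrl.read_state(): the state, without advancing time (a new reading comes with each control period).
- ctrl.snapshot(name): name is "side" or "top" or "wrist"; returns (picture, depth): 420x560x3 uint8, red, green, blue; 420x560 float32, mm along the optical axis (not along the pixel's ray), 0 where there is no reading.
- ctrl.camera_params(name): a dict with "fovy" (degrees; the focal length in pixels is half the picture's height over the tangent of half this angle, whatever the lens; pixels are square), "cx", "cy" (the principal point, pixels), "position" and "rotation" of the camera in the world. Camera axes: x right, y down, z forward; pixel columns grow to the right and rows downward; lengths in mm; the calibration is good to about 2 mm. The wrist camera is an equidistant fisheye: a pixel r from the principal point sees the ray r / f radians off the axis. A picture is of the moment at which its call begins: read the wrist's pose just before it. camera_params takes no time and is no camera call; for the wrist camera it gives the pose at the moment of the call.
- ctrl.job_done(): hands the job in; it is judged then, once.
The state is a dict: "time": time; "joint_positions": joint angles; "joint_velocities": joint speeds; "joint_efforts": joint torques, N m; "position": TCP position; "tool_rot": TCP orientation; "wrist_force": force on the tool from outside, world axes, zero at the start; "moment": the same for the moment, N m; "width": finger opening in mm; "finger_force": force on a finger pad.
Only numpy, scipy, OpenCV 4.12 (cv2) and the standard library are available. Lean on these libraries where they do the work, as an engineer would, in place of code of your own. Each camera call takes 0.05 s, during which the arm holds its last target. There are 200 camera calls.

## Task

The little square ring box has ended up under the low wire riser. Take the reacher by its grip and, with its jaws still open, slide them in on either side of the box, squeeze the trigger so that the jaws close on it, draw it right out in front of the riser, then let go so that the box stands upright and the reacher lies flat on the nightstand. Use only the reacher on the box, and leave the round box under the riser where it is.

Things in the scene. Friction and masses are not known exactly. Their poses are not given: they have to be found in the camera images.
- reacher: Grey plastic pistol-grip reacher with aluminium shaft, lying flat, 390 mm long, 220 g. Origin: on its underside in the middle of the grip; +x towards the jaws, +y along the handle away from the shaft (16 mm thick, 16 mm high axis, at y = -50 mm). Handle: bar 20 mm thick, 32 mm high, back face x = -28 mm, y = -47 to +47. Trigger: pale bar, 30 mm high, y = -34 to +28, front face x = +28 mm when out.
- grip (a point): Where to grip the reacher, 20 mm above its origin: from above, one finger behind the handle, one before the trigger, closing along the reacher's x. 56 mm wide with the trigger out, 36 mm fully in. The handle's back face stays at x = -28 mm, so squeezed by s the middle of the two faces is at x = -s/2.
- trigger (a joint): Trigger travel towards the handle, m: 0 out (jaws open), 0.020 fully in. A spring pushes it out with 12 N at 0, 16 N at 0.020. About 5 mm in (grip 51 mm wide), the reacher is held well enough to be moved just above the table with jaws still open. Gap between the pads: 80 mm at 0, 65 mm at 5 mm, 52 mm at 9 mm; they meet the ring box at about 14 mm.
- jaws (a point): Midway between the jaws' pale rubber pads, where the ring box belongs: x = +338, y = -50, z = 17 mm in the reacher's frame, axes as the reacher's. The pads are 30 mm long, 4 to 30 mm high, their tips about 15 mm beyond this point; they swing level from both sides, 110 mm over the outsides when open.
- ring_box: Small square wooden ring box with dark seam and tiny brass clasp, 36 x 36 mm, 33 mm high, about 50 g, standing under the riser. Origin: centre of its underside. Its sides are parallel to its x and y axes and within 9 degrees of square to the riser.
- round_box: Round box of the same wood, 42 mm across, 30 mm high, under the riser about 130 mm beside the ring box; not to be disturbed. Origin: centre of its underside.
- riser: Low steel-wire riser shelf, fixed: 152 mm deep (x), 300 mm wide (y), 69 mm high, open below but for 8 mm thick corner legs and a rail on the table at each end (y = +-146 mm); about 60 mm clear beneath its wires. Origin: on the table under its centre. Its -x side is the front, facing the reacher's jaws; front edge at x = -76 mm.
Mind the look-alikes: they are no part of the job. Leave any blue, pink or red look-alike of the ring_box alone.

How it is judged:
By the outcome, as a careful person would: the job done as asked, in the order asked, and still so for the second after the job is handed in, with the robot touching nothing.
It also fails if it takes over 45 s, if anything falls off the work surface, if the arm or the gripper's body presses on something with over 40 N, if the wrist force passes 120 N, or if a joint passes its speed limit or range.

## Working session

There is one attempt and no reset: what is moved stays moved. The work goes in short steps, Python scripts to look and compute and a tool call to move; the robot and the scene stay as the last step left them, time stands still between calls to the robot, and variables do not carry over. Pictures are saved under pics/ and viewed, at most 10 in all, crops included, and the job is handed in when it is done.

Besides the shell and the picture viewer there is one more tool, called after ">>>" in YAML: its name, and indented under it one key for each argument. apply_moves: Moves the arm, as the interface text tells. Its arguments: {"type":"object","properties":{"commands":{"type":"string"},"force":{"type":"number"}},"required":["commands"]}

```bash
mkdir -p pics; cat > h.py <<'E'
import numpy as np, cv2
from bench import ctrl
from scipy.spatial.transform import Rotation as R
def snap(n,fn):
    p=ctrl.camera_params(n); im,d=ctrl.snapshot(n)
    cv2.imwrite('pics/%s.png'%fn,im[:,:,::-1]); np.savez('pics/%s.npz'%fn,im=im,d=d,pos=p['position'],rot=np.array(p['rotation'],float),f=210/np.tan(np.radians(p['fovy']/2)),c=[p['cx'],p['cy']])
    return im,d
def pt(fn,u,v,z=None):
    a=np.load('pics/%s.npz'%fn); r=a['rot']; r=R.from_quat(r).as_matrix() if r.size==4 else r.reshape(3,3)
    k=np.array([(u-a['c'][0])/a['f'],(v-a['c'][1])/a['f'],1.])
    w=r@k
    if z is None: return a['pos']+w*a['d'][int(v),int(u)]
    return a['pos']+w*(z-a['pos'][2])/w[2]
E
python3 - <<'E'
from h import *
for n in('top','side'):
    snap(n,n+'0'); print(ctrl.camera_params(n))
print(ctrl.read_state())
E
```

```text
{'fovy': 48.79806386953782, 'cx': 282.13241465710917, 'cy': 214.29970901763457, 'position': array([458.50260771,  35.55762597, 950.725406  ]), 'rotation': array([-0.70036683,  0.70731145, -0.06636962,  0.06922349])}
{'fovy': 49.895625985049094, 'cx': 275.693332138659, 'cy': 222.82198325769818, 'position': array([ 390.36020563, -803.00245183,  693.35805273]), 'rotation': array([ 0.88406919, -0.14034041,  0.07471842, -0.43948082])}
{'time': 0.1, 'joint_positions': array([ 1.26407517,  0.32175141, -0.07009782,  1.45157742,  0.02260368,
        1.37081589, -0.05686099]), 'joint_velocities': array([ 0.00051596, -0.00054523, -0.00026449, -0.00141418, -0.00074645,
       -0.00019119,  0.00066186]), 'joint_efforts': array([ 1.51634099e-04, -4.92571986e+01, -4.05632649e-01, -3.13396847e+01,
       -6.41741487e-02,  3.94781528e-02,  4.39434473e-05]), 'position': array([ 204.77255831, -616.36057432,  221.55709728]), 'tool_rot': array([ 9.87154968e-01,  1.59763233e-01, -1.87612215e-04, -8.62302470e-04]), 'wrist_force': array([ 0.35430236,  0.11850491, -0.47107573]), 'moment': array([-0.03782974, -0.04836216,  0.03769366]), 'finger_force': 0.0, 'width': 87.33211948814129}
```

View pics/top0.png

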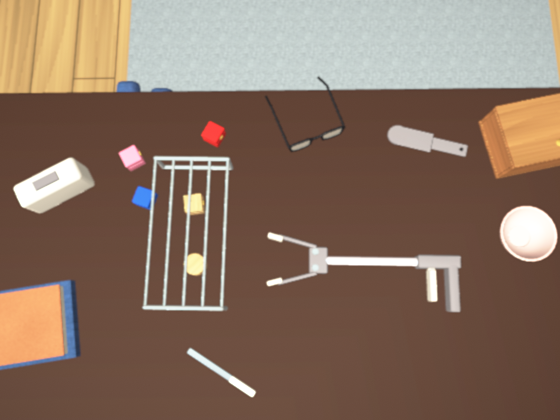

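View pics/side0.png

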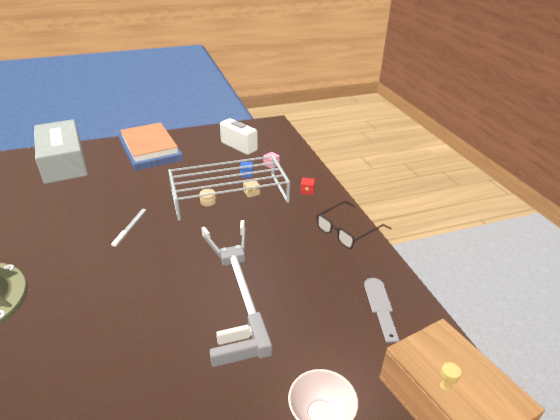

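Top picture: the reacher has its grip near (445,285) and its jaws near (275,260). The candidates for the ring box are wooden square (194,204), round (195,264), blue (144,197), pink (131,157) and red (213,133). By the description it is the wooden square at (194,204), so I'll check that in a close crop.

```bash
python3 - <<'E'
from h import *
im=cv2.imread('pics/top0.png')
def c(x0,y0,x1,y1,s): return cv2.resize(im[y0:y1,x0:x1],None,fx=s,fy=s,interpolation=cv2.INTER_CUBIC)
o=np.zeros((600,800,3),np.uint8)
a=c(165,180,245,290,5); o[:550,:400]=a
b=c(410,245,470,320,5); o[:375,400:700]=b
b=c(260,225,340,295,3); o[385:595,400:640]=b
cv2.imwrite('pics/c1.png',o)
for q in [(194,204,33),(195,264,30),(275,237,30),(275,282,30),(323,261,16),(417,262,16),(438,260,32),(460,260,32),(452,311,32),(432,300,30),(230,158,69),(226,309,69),(155,157,69),(146,308,69)]: print(q,pt('top0',*q).round(1),pt('top0',*q[:2],z=q[2]).round(1))
E
```

```text
(194, 204, 33) [660.1 217.1  33. ] [660.1 217.1  33. ]
(195, 264, 30) [538.8 212.5  30. ] [538.8 212.5  30. ]
(275, 237, 30) [591.3  53.2  30. ] [591.3  53.2  30. ]
(275, 282, 30) [501.8  53.8  30. ] [501.8  53.8  30. ]
(323, 261, 16) [543.5 -43.   16. ] [543.5 -43.   16. ]
(417, 262, 16) [ 539.6 -232.1   16. ] [ 539.6 -232.1   16. ]
(438, 260, 32) [ 541.8 -269.3   32. ] [ 541.8 -269.3   32. ]
(460, 260, 32) [ 541.4 -312.8   32. ] [ 541.4 -312.8   32. ]
(452, 311, 32) [ 442.7 -289.2   32. ] [ 442.7 -289.2   32. ]
(432, 300, 30) [ 464.1 -252.6   30. ] [ 464.1 -252.6   30. ]
(230, 158, 69) [745.1 140.9  69. ] [745.1 140.9  69. ]
(226, 309, 69) [450.9 144.8  69. ] [450.9 144.8  69. ]
(155, 157, 69) [748.8 290.3  69. ] [748.8 290.3  69. ]
(146, 308, 69) [454.2 294.5  69. ] [454.2 294.5  69. ]
```

View pics/c1.png

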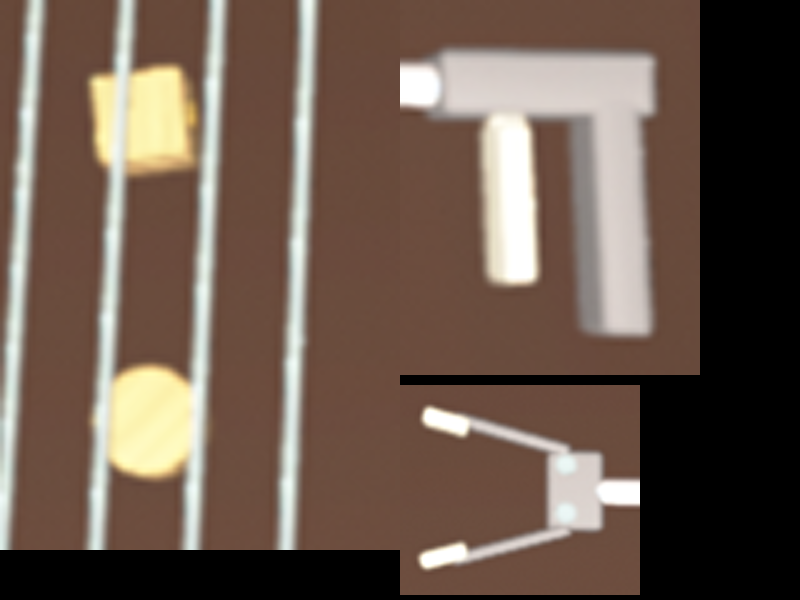

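The crop confirms it: the wooden square with the brass clasp is at about pixel (193,203), and the round box is at (195,264). By my reading the reacher origin is about (488.6,-285) with heading 88.7°. The ring box is about (662,219), with its axis near 96.5°.

```bash
cat >> h.py <<'E'
def plan(x,y,z,yaw):
    "shift/roll to bring TCP to x,y,z with tool y at yaw deg (world)"
    s=ctrl.read_state(); m=R.from_quat(s['tool_rot']).as_matrix()
    d=m.T@(np.array([x,y,z])-s['position']); cur=np.degrees(np.arctan2(m[1,1],m[0,1]))
    print('t',s['time'],'pos',s['position'].round(1),'yaw',round(cur,2),'w',round(s['width'],1),'F',s['wrist_force'].round(1),'ff',round(s['finger_force'],1))
    print('shift',d.round(1),'roll',round(-((yaw-cur+180)%360-180)/6,2))
E
python3 - <<'E'
from h import *
plan(488.6,-285,90,-91.3)
im=np.load('pics/top0.npz')['im'][180:225,175:215].astype(int)
m=((im[...,0]-im[...,2]>60)&(im[...,0]>200)).astype(np.uint8)
r=cv2.minAreaRect(cv2.findNonZero(m)); print(r)
print(pt('top0',193.2,202.8,33),pt('top0',267,259.5,17), pt('top0',460.6,285,32),pt('top0',455,311.6,32))
E
```

```text
t 0.1 pos [ 204.8 -616.4  221.6] yaw -71.61 w 87.3 F [ 0.4  0.1 -0.5] ff 0.0
shift [ 373.9 -224.7  131.9] roll 3.28
((18.362070083618164, 23.34482765197754), (19.847871780395508, 19.43264389038086), 85.2363510131836)
[662.63599043 218.84288635  33.        ] [547.54074219  69.87129695  17.        ] [ 492.41014488 -309.95471822   32.        ] [ 441.53066987 -294.89297121   32.        ]
```

>>> apply_moves:
  commands: "0 34 -20.5 0 0.3; 0 68 -41 0 0.6; 0 102 -61.5 0 0.9; 0 136 -82 0 1.2; 0 170 -102 0 1.5"
  force: 20

```text
time: 0.52
position: [334.8, -464.6, 222.1]
tool_rot: [0.997, 0.081, -0.0, -0.0]
wrist_force: [1.2, -0.9, 0.3]
width: 86.9
finger_force: 0.0
```

```bash
python3 -c "
from h import *
plan(488.6,-281,90,-91.3)"
```

```text
t 0.5167 pos [ 334.8 -464.6  222.1] yaw -80.72 w 86.9 F [ 1.2 -0.9  0.3] ff 0.0
shift [ 181.4 -156.3  132.2] roll 1.76
```

>>> apply_moves:
  commands: "0 30 -26 0 0.35; 0 60 -52 0 0.7; 0 90 -78 0 1.05; 0 121 -104 0 1.4; 0 151 -130 0 1.76"

```text
time: 0.93
position: [462.7, -311.8, 222.3]
tool_rot: [1.0, -0.011, -0.0, 0.0]
wrist_force: [0.7, -0.8, -0.6]
width: 87.1
finger_force: 0.0
```

```bash
python3 -c "
from h import *
plan(488.6,-281,90,-91.3)"
```

```text
t 0.9333 pos [ 462.7 -311.8  222.3] yaw -91.29 w 87.1 F [ 0.7 -0.8 -0.6] ff 0.0
shift [ 25.3 -31.3 132.3] roll 0.0
```

>>> apply_moves:
  commands: "0 25 -31 0 0; 0 25 -31 35 0; 0 25 -31 75 0; 0 25 -31 112 0; 0 25 -31 132 0"

```text
time: 1.35
position: [484.8, -281.3, 85.8]
tool_rot: [1.0, -0.01, -0.003, -0.002]
wrist_force: [-1.0, 0.3, -0.3]
width: 87.1
finger_force: 0.0
```

```bash
python3 -c "
from h import *
snap('wrist','w1'); snap('top','t1')
a=cv2.imread('pics/w1.png'); b=cv2.imread('pics/t1.png')[225:340,390:490]
b=cv2.resize(b,None,fx=3.4,fy=3.4)
o=np.zeros((420,800,3),np.uint8); o[:336,:448]=cv2.resize(a,(448,336)); o[:b.shape[0],455:455+b.shape[1]]=b
cv2.imwrite('pics/c2.png',o); plan(488.6,-281,3,-91.3)
p=ctrl.camera_params('wrist');print(p)"
```

```text
t 1.45 pos [ 484.  -281.2   85.8] yaw -91.16 w 87.3 F [-0.4 -0.5  0.8] ff 0.0
shift [ 5.2  0.1 82.8] roll 0.02
{'fovy': 65.70646984690485, 'cx': 279.2479739553511, 'cy': 209.42739995618422, 'position': array([ 551.08545288, -283.55084691,  247.71568002]), 'rotation': array([-0.69507163,  0.70767822,  0.09192279, -0.08727641])}
```

View pics/c2.png

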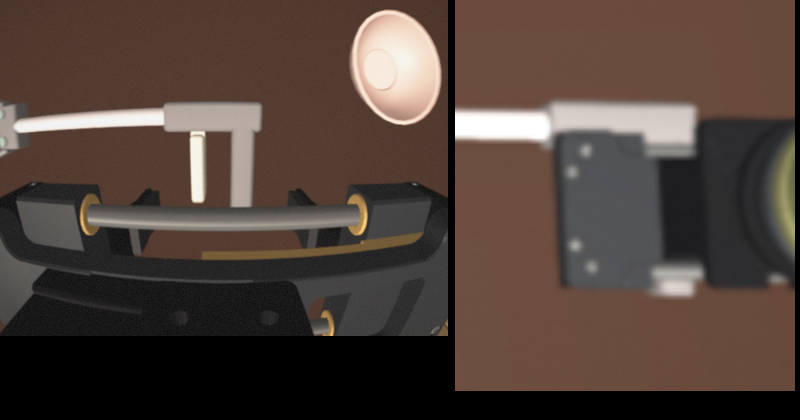

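The wrist view shows the handle and trigger (composite px 191–253) centred between the fingers (150–300). I'll descend.

>>> apply_moves:
  commands: "0 5 0 30 0; 0 5 0 60 0; 0 5 0 75 0; 0 5 0 79 0; 0 5 0 79 0"

```text
time: 1.87
position: [492.7, -283.4, 11.9]
tool_rot: [1.0, -0.01, -0.0, -0.0]
wrist_force: [0.2, -0.8, 0.4]
width: 87.0
finger_force: 0.0
```

```bash
python3 -c "
from h import *
plan(488.6,-281,3,-91.3)"
```

```text
t 1.8667 pos [ 492.7 -283.4   11.9] yaw -91.19 w 87.0 F [ 0.2 -0.8  0.4] ff 0.0
shift [-4.1 -2.3  8.9] roll 0.02
```

>>> apply_moves:
  commands: "0 -4 -2 6 0; 0 -4 -2 8.5 0; 60 -4 -2 8.5 0; 85 -4 -2 8.5 0; 105 -4 -2 8.5 0"
  force: 22

```text
time: 2.28
position: [489.1, -281.5, 3.9]
tool_rot: [1.0, -0.01, 0.001, 0.0]
wrist_force: [-0.0, -0.7, 0.3]
width: 74.2
finger_force: 0.0
```

>>> apply_moves:
  commands: "105 0 0 0 0; 105 0 0 0 0; 105 0 0 0 0; 105 0 0 0 0"

```text
time: 2.62
position: [488.7, -281.5, 3.2]
tool_rot: [1.0, -0.01, 0.0, 0.0]
wrist_force: [0.2, -1.2, 0.1]
width: 53.8
finger_force: 13.8
```

```bash
python3 -c "
from h import *
plan(488.6,-281,3,-91.3)"
```

```text
t 2.6167 pos [ 488.7 -281.5    3.2] yaw -91.19 w 53.8 F [ 0.2 -1.2  0.1] ff 13.8
shift [-0.1 -0.5  0.2] roll 0.02
```

>>> apply_moves:
  commands: "107 0 0 0 0; 107 0 0 0 0; 107 0 0 0 0"

```text
time: 2.87
position: [488.6, -281.8, 3.2]
tool_rot: [1.0, -0.011, 0.0, 0.0]
wrist_force: [-0.6, -1.9, 0.7]
width: 51.2
finger_force: 14.0
```

>>> apply_moves:
  commands: "107 0 0 -2 0; 107 0 0 -3 0; 107 5 0 -3 0; 107 12 0 -3 -0.05; 107 22 0 -3 -0.1"

```text
time: 3.28
position: [510.7, -281.4, 5.7]
tool_rot: [1.0, -0.005, -0.0, -0.0]
wrist_force: [-0.2, 0.5, -2.0]
width: 50.8
finger_force: 13.0
```

```bash
python3 -c "
from h import *
plan(662.1,-254.2,6,-84)"
```

```text
t 3.2833 pos [ 510.7 -281.4    5.7] yaw -90.56 w 50.8 F [-0.2  0.5 -2. ] ff 13.0
shift [151.2 -28.7  -0.4] roll -1.09
```

>>> apply_moves:
  commands: "107 14 -3 0 -0.1; 107 30 -6 0 -0.2; 107 46 -9 0 -0.35; 107 62 -12 0 -0.5; 107 78 -15 0 -0.6"

```text
time: 3.7
position: [590.5, -266.7, 5.7]
tool_rot: [1.0, 0.027, 0.0, -0.0]
wrist_force: [0.3, -0.3, -1.4]
width: 50.8
finger_force: 13.0
```

```bash
python3 -c "
from h import *
plan(662.1,-254.2,6,-84)"
```

```text
t 3.7 pos [ 590.5 -266.7    5.7] yaw -86.89 w 50.8 F [ 0.3 -0.3 -1.4] ff 13.0
shift [72.2 -8.6 -0.3] roll -0.48
```

>>> apply_moves:
  commands: "107 16 -2 0 -0.1; 107 32 -4 0 -0.2; 107 48 -6 0 -0.3; 107 62 -8 0 -0.4; 107 72 -8.5 0 -0.48"

```text
time: 4.12
position: [662.6, -253.3, 5.5]
tool_rot: [0.999, 0.053, 0.001, -0.001]
wrist_force: [0.2, 0.9, -2.1]
width: 50.4
finger_force: 13.0
```

>>> apply_moves:
  commands: "107 0 0 0 0; 107 0 0 0 0"

```text
time: 4.28
position: [660.8, -254.1, 5.4]
tool_rot: [0.999, 0.052, -0.0, -0.0]
wrist_force: [-0.2, 1.3, -2.3]
width: 50.7
finger_force: 13.0
```

```bash
python3 - <<'E'
from h import *
plan(662.1,-254.2,6,-84)
snap('top','t2'); im=cv2.imread('pics/t2.png')[150:330,160:360]
cv2.imwrite('pics/c3.png',cv2.resize(im,None,fx=3.3,fy=3.3,interpolation=cv2.INTER_CUBIC)[:600,:660])
E
```

```text
t 4.2833 pos [ 660.8 -254.1    5.4] yaw -84.03 w 50.7 F [-0.2  1.3 -2.3] ff 13.0
shift [ 1.3  0.2 -0.7] roll -0.01
```

View pics/c3.png

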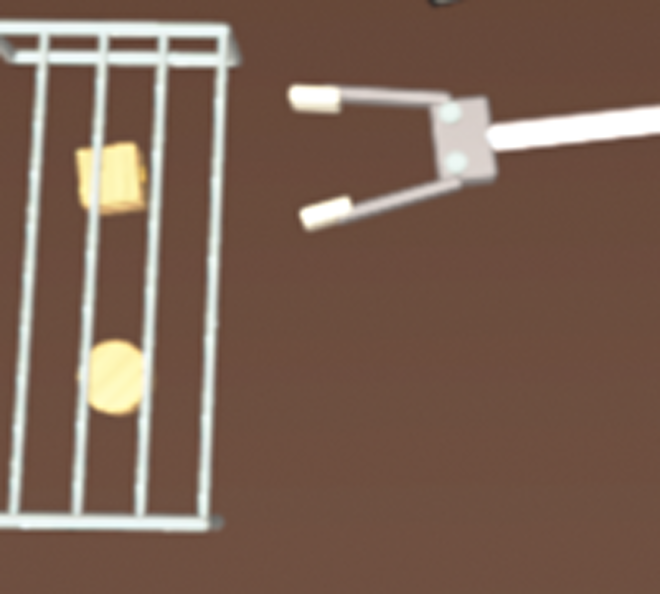

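```bash
python3 - <<'E'
from h import *
a=pt('top0',193.2,202.8,33);u=pt('t2',255.2,179.7,32);l=pt('t2',258.8,214.5,32);j=(u+l)/2
# handle shaft points for heading
print(a,j,u,l,np.degrees(np.arctan2(*(u-l)[1::-1])))
m=R.from_quat(ctrl.read_state()['tool_rot']).as_matrix(); print(m.T@(a-j))
E
```

```text
[662.63599043 218.84288635  33.        ] [673.65296649  89.31872384  32.        ] [710.06448386  93.02163621  32.        ] [637.24144913  85.61581147  32.        ] 5.806798858752922
[   2.3963275  -129.97008864   -0.95713431]
```

Pads' mid point is about (673.7,89.3), close to prediction. The insertion is 130 mm along −tool y with a 2.4 mm sideways shift.

>>> apply_moves:
  commands: "107 1 -8 0 0; 107 2 -20 0 0; 107 2.4 -33 0 0; 107 2.4 -46 0 0; 107 2.4 -58 0 0"

```text
time: 4.75
position: [656.3, -194.3, 6.2]
tool_rot: [0.999, 0.052, -0.0, -0.0]
wrist_force: [-0.5, 0.2, -1.8]
width: 50.7
finger_force: 13.0
```

>>> apply_moves:
  commands: "107 0 -12 0 0; 107 0 -25 0 0; 107 0 -38 0 0; 107 0 -51 0 0; 107 0 -60 0 0"

```text
time: 5.17
position: [650.3, -134.8, 6.1]
tool_rot: [0.999, 0.052, -0.0, -0.0]
wrist_force: [-0.5, -0.9, -2.4]
width: 50.3
finger_force: 13.0
```

>>> apply_moves:
  commands: "107 0 -6 0 0; 107 0 -9 0 0; 107 0 -9 0 0"

```text
time: 5.42
position: [649.5, -127.8, 6.1]
tool_rot: [0.999, 0.052, 0.0, 0.0]
wrist_force: [-0.3, -0.3, -2.4]
width: 50.9
finger_force: 13.0
```

```bash
python3 - <<'E'
from h import *
plan(662.1,-254.2,6,-84)
snap('top','t3'); im=cv2.imread('pics/t3.png')[165:290,150:320]
cv2.imwrite('pics/c4.png',cv2.resize(im,None,fx=4.5,fy=4.5,interpolation=cv2.INTER_CUBIC))
E
```

```text
t 5.4167 pos [ 649.5 -127.8    6.1] yaw -84.05 w 50.9 F [-0.3 -0.3 -2.4] ff 13.0
shift [-6.00e-01  1.27e+02  1.00e-01] roll -0.01
```

View pics/c4.png

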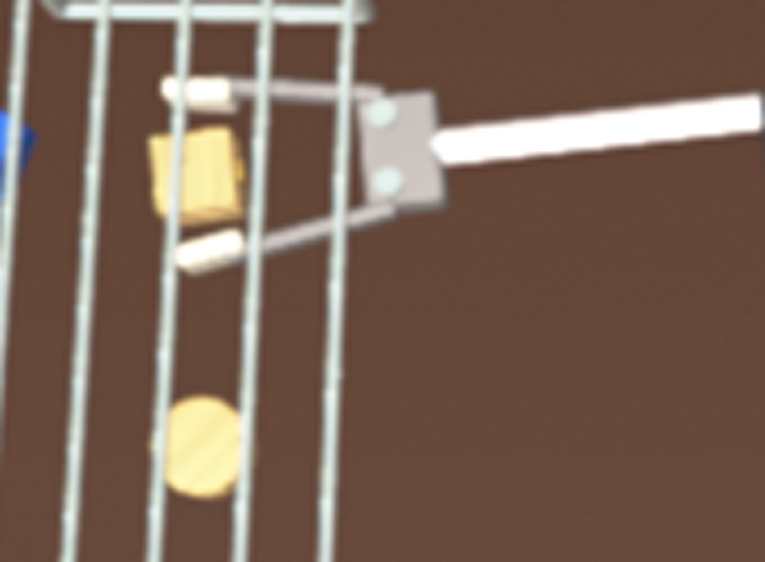

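The ring box (196,174) sits between the pads (mid 204,172), and the clearance is good. I'll squeeze.

>>> apply_moves:
  commands: "110 0 0 1 0; 116 0 0 1.5 0; 122 0 0 1.5 0; 128 0 0 1.5 0; 133 0 0 1.5 0"
  force: 26

```text
time: 5.88
position: [649.5, -129.0, 4.5]
tool_rot: [0.999, 0.051, 0.0, 0.0]
wrist_force: [0.8, 0.6, -1.2]
width: 43.7
finger_force: 15.0
```

>>> apply_moves:
  commands: "138 0 0 0 0; 142 0 0 0 0; 145 0 0 0 0; 145 0 0 0 0; 145 0 0 0 0"

```text
time: 6.3
position: [649.5, -128.6, 4.6]
tool_rot: [0.999, 0.051, 0.0, 0.0]
wrist_force: [0.1, -0.2, -1.1]
width: 41.2
finger_force: 26.0
```

>>> apply_moves:
  commands: "148 0 0 0 0; 148 0 0 0 0; 148 0 0 0 0; 148 0 0 0 0; 148 0 0 0 0"

```text
time: 6.72
position: [649.5, -128.5, 4.5]
tool_rot: [0.999, 0.051, -0.0, 0.0]
wrist_force: [-0.1, -0.6, -0.9]
width: 41.3
finger_force: 26.0
```

Stalled at 41.3 mm with 26 N, so the box is gripped. I'll draw it out.

>>> apply_moves:
  commands: "148 0 3 0 0; 148 0 9 0 0; 148 0 18 0 0; 148 0 28 0 0; 148 0 38 0 0"

```text
time: 7.13
position: [653.5, -168.0, 4.6]
tool_rot: [0.999, 0.051, 0.0, 0.0]
wrist_force: [0.3, 0.6, -1.0]
width: 41.2
finger_force: 26.0
```

>>> apply_moves:
  commands: "148 0 10 0 0; 148 0 20 0 0; 148 0 31 0 0; 148 0 42 0 0; 148 0 53 0 0"

```text
time: 7.55
position: [658.9, -220.4, 4.5]
tool_rot: [0.999, 0.051, -0.0, 0.0]
wrist_force: [0.7, 0.8, -0.6]
width: 41.1
finger_force: 26.0
```

>>> apply_moves:
  commands: "148 0 11 0 0; 148 0 22 0 0; 148 0 33 0 0; 148 0 44 0 0; 148 0 52 0 0"

```text
time: 7.97
position: [664.1, -272.8, 4.5]
tool_rot: [0.999, 0.051, -0.0, 0.0]
wrist_force: [-0.1, -0.0, -1.5]
width: 41.1
finger_force: 26.0
```

>>> apply_moves:
  commands: "148 0 5 0 0; 148 0 7 0 0; 148 0 7 0 0; 148 0 7 0 0"

```text
time: 8.3
position: [664.9, -277.7, 4.6]
tool_rot: [0.999, 0.052, -0.0, 0.0]
wrist_force: [-1.3, -0.1, -2.4]
width: 41.8
finger_force: 26.0
```

```bash
python3 - <<'E'
from h import *
plan(662.1,-254.2,6,-84)
snap('top','t4'); snap('side','s4'); im=cv2.imread('pics/t4.png')[120:300,150:370]
o=np.zeros((600,800,3),np.uint8)
o[:360,:440]=cv2.resize(im,None,fx=2,fy=2,interpolation=cv2.INTER_CUBIC)
b=cv2.resize(cv2.imread('pics/s4.png')[140:320,160:340],None,fx=2,fy=2); o[:360,440:800]=b
cv2.imwrite('pics/c5.png',o[:360])
E
```

```text
t 8.3 pos [ 664.9 -277.7    4.6] yaw -84.09 w 41.8 F [-1.3 -0.1 -2.4] ff 26.0
shift [ -0.4 -23.6  -1.5] roll -0.02
```

View pics/c5.png

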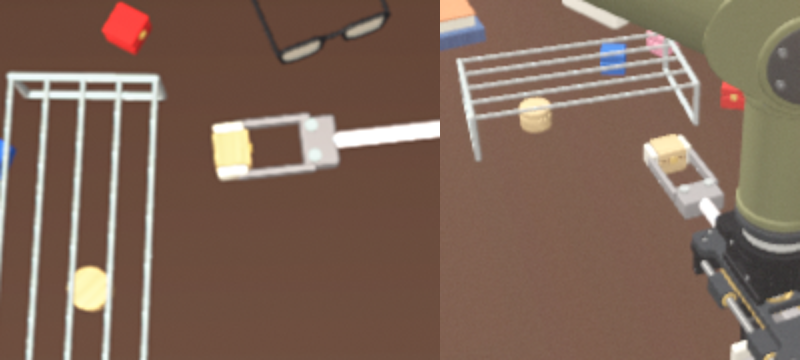

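The ring box is held in the jaws (232,150), well in front of the riser, and the round box hasn't moved. I'll lower, release and retreat.

>>> apply_moves:
  commands: "148 0 0 0.8 0; 148 0 0 1.4 0; 132 0 0 1.4 0; 125 0 0 1.4 0; 118 0 0 1.4 0"

```text
time: 8.82
position: [665.2, -276.7, 3.4]
tool_rot: [0.999, 0.052, 0.0, -0.0]
wrist_force: [-0.3, 2.2, 0.6]
width: 45.1
finger_force: 12.9
```

>>> apply_moves:
  commands: "110 0 0 0 0; 102 0 0 0 0; 95 0 0 0 0; 80 0 0 0 0; 50 0 0 0 0"

```text
time: 9.23
position: [664.9, -278.3, 3.2]
tool_rot: [0.999, 0.051, 0.0, 0.001]
wrist_force: [0.1, -0.8, -0.2]
width: 60.2
finger_force: 0.0
```

>>> apply_moves:
  commands: "0 0 0 0 0; 0 0 0 0 0; 0 0 0 0 0; 0 0 0 0 0; 0 0 0 0 0"

```text
time: 9.65
position: [664.9, -278.0, 3.1]
tool_rot: [0.999, 0.051, -0.0, 0.0]
wrist_force: [0.6, 0.1, 0.6]
width: 85.6
finger_force: 0.0
```

```bash
python3 - <<'E'
from h import *
plan(662.1,-254.2,6,-84)
E
```

```text
t 9.65 pos [ 664.9 -278.     3.1] yaw -84.11 w 85.6 F [0.6 0.1 0.6] ff 0.0
shift [ -0.3 -23.9  -2.9] roll -0.02
```

>>> apply_moves:
  commands: "0 0 0 -15 0; 0 0 0 -40 0; 0 0 0 -75 0; 0 0 0 -110 0; 0 0 0 -145 0"

```text
time: 10.07
position: [664.9, -277.6, 151.0]
tool_rot: [0.999, 0.052, 0.0, 0.0]
wrist_force: [0.7, -0.2, 0.6]
width: 87.1
finger_force: 0.0
```

>>> apply_moves:
  commands: "0 -25 5 -20 0; 0 -60 15 -30 0; 0 -95 25 -30 0; 0 -125 30 -30 0; 0 -125 30 -30 0"

```text
time: 10.48
position: [537.3, -325.4, 179.9]
tool_rot: [0.999, 0.048, -0.002, 0.002]
wrist_force: [-0.5, -0.8, 0.3]
width: 87.3
finger_force: 0.0
```

```bash
python3 - <<'E'
from h import *
plan(662.1,-254.2,6,-84)
snap('top','t5'); snap('side','s5'); im=cv2.imread('pics/t5.png')[100:320,140:480]
o=np.zeros((600,800,3),np.uint8)
b=cv2.resize(im,None,fx=1.3,fy=1.3,interpolation=cv2.INTER_CUBIC); o[:b.shape[0],:b.shape[1]]=b
b=cv2.resize(cv2.imread('pics/s5.png')[140:380,160:330],None,fx=2,fy=2); o[:b.shape[0],450:450+b.shape[1]]=b
cv2.imwrite('pics/c6.png',o[:500])
E
```

```text
t 10.4833 pos [ 537.3 -325.4  179.9] yaw -84.55 w 87.3 F [-0.5 -0.8  0.3] ff 0.0
shift [131.7 -59.8 173.1] roll -0.09
```

View pics/c6.png

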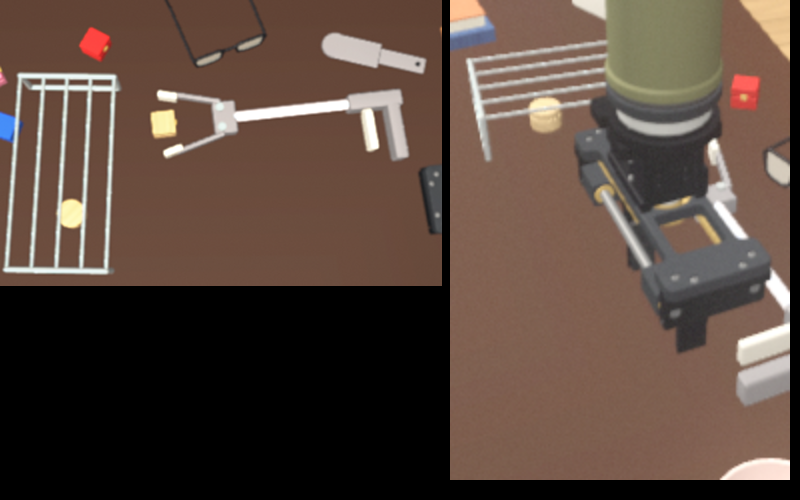

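The box stands upright at (164,124), free between the open jaws and in front of the riser. The reacher lies flat and the round box hasn't moved. I'll hand it in.

```bash
python3 -c "
from bench import ctrl
print(ctrl.job_done())"
```

```text
the job is handed in; nothing more can be done
None
```

I handed the job in after about 10.5 s of robot time: the ring box stands upright about 50 mm in front of the riser, the reacher lies flat with its jaws open, and the round box is still in place; no verdict was returned.

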